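# Index the sample-tin turntable to its next station

### The job

The next tin on the turntable is due under the stirrer: draw the spring index pin by its black knob, turn the table one station clockwise (seen from above), let the pin drop fully home in the next hole of the index ring, and let go. That hole's place is only roughly known, so feel for it with the pin riding lightly on the ring, stop turning the moment it drops in, and never force the pin against the ring or the side of a hole. Leave the things standing around the turntable where they are.

Things in the scene. Friction and masses are not known exactly. Their poses are not given: they have to be found in the camera images.
- base: the turntable's fixed round grey base, 430 mm across, 16 mm thick; origin on the vertical turning axis at bench height; the first hole lies on its -x side. An overhead stirrer is fixed beside it, 90 degrees (+-9) counter-clockwise from the first hole seen from above: 22 mm column 300 mm from the axis, impeller 88 mm from the axis and 134 mm over the bench, 85 mm wide motor from 357 mm up
- table_top (a point): centre of the round aluminium turntable, on the turning axis, 52 mm above the bench (its top face); it is 270 mm across and carries six 61 mm wide tins, fast on it, their tops 112 mm above the bench, on a 176 mm circle. A flat arm 38 mm wide, same top face, sticks out of it to 207 mm from the axis, midway between two tins, and carries the index pin. x axis: along that arm
- index_ring: flat steel index ring fixed on the base, a curved band 168 to 202 mm from the axis, top face 30 mm above the bench; origin and axes as the base's. Two 12 mm holes, 185 mm from the axis: the first on its -x side, the next 51 to 69 degrees clockwise of it (clamped by hand, exact angle unknown). The face is level and plain between them and for 16 degrees beyond the next
- turntable (a joint): angle of the table, rad: 0 with the pin in the first hole, grows clockwise seen from above, range -0.3 to 1.5. Turning it by the knob takes about 2 N, plus about 2 N when the pin drags on the ring; it stays where it is left
- plunger (a joint): lift of the index pin, m: 0 fully home in a hole, 0.012 with the tip riding on the face of the ring, more when clear of it, stop at 0.018. The pin is 10 mm thick with a rounded tip; its spring presses it down with 9 N when home, 13 N when fully drawn. Pin and ring must not press on each other with over 40 N, spring included
- knob (a point): centre of the black pull knob's head on top of the pin, an upright cylinder 29 mm across and 22 mm high, 185 mm from the turning axis; 90 mm above the bench when the pin is home. Under the head an 18 mm neck 8 mm high, then a 22 mm sleeve down to the arm. Best taken from above, the fingers closing along the direction of turning; it turns only with the table
- paint_can: bystander: closed bare-metal paint can, 88 mm across, 98 mm high, standing on the bench; origin at the centre of its underside
- pigment_jar: bystander: white plastic jar with a lid, 52 mm across, 75 mm high, standing on the bench; origin at the centre of its underside
- palette_knife: bystander: spatula lying flat on the bench, 280 mm long, wooden handle; origin about under its middle

How it is judged:
By the outcome, as a careful person would: the job done as asked, in the order asked, and still so for the second after the job is handed in, with the robot touching nothing.
It also fails if it takes over 61 s, if anything falls off the work surface, if the arm or the gripper's body presses on something with over 40 N, if the wrist force passes 120 N, or if a joint passes its speed limit or range.

### The arm

A 6-joint arm with a two-finger parallel gripper is mounted at the origin on the work surface. World frame = base frame: x ahead of the robot, y to its left, z up, the work surface at z = 0. Lengths are in m, angles in rad, forces in N, time in s.
With the tool pointing down it reaches from about 0.35 to 0.975 m from the base axis. Payload 4.9 kg.
Tool frame: the origin (TCP) lies at the very end of the fingers, on their centre line; the grasp point (between the pads) lies 19 mm behind it (ctrl.grasp_offset is the distance from the TCP to the grasp point, in m); z points along the fingers, y is the line along which they close (so a half turn about z gives the same grasp; the last joint's range is limited). The gripper opens to 85 mm and grips with 20 to 120 N. Pads are 22 mm wide; open, the fingers measure 114 mm over their backs; the gripper's body (76 mm by 85 mm) begins 54 mm behind the grasp point. The pads swing forward as they close: fully open they stand 13 mm farther back than shut.
Start: joints at [1.086, 0.053, 1.613, -0, 1.476, -0.119], TCP at [0.224, 0.584, 0.231] pointing down, gripper open.
Joint ranges: [-3.01, 3.01], [-1.01, 2.22], [0.06, 2.58], [-1.02, 4.17], [0.09, 2.62], [-3.14, 3.14]. Speed limits (rad/s): [2.57, 2.57, 3.14, 3.14, 3.14, 3.14].

### API

Orientations are given as a rotation vector (axis times angle).
In Python, from station import ctrl, optics gives the robot as it stands.
- The arm moves only by the shell command python3 -m handwheel 'ROWS' [OPENING] [FORCE]. ROWS is JSON, a list of rows, each an object of numbers: "tx", "ty", "tz": the shift along the tool's x, y, z in mm; "roll": the turn about the tool's z in rad. A call has 1 to 12 rows; each row shifts and turns the commanded pose from where the row before left it, along the tool's axes as they then stand; what a row does not reach is not made up. A row lasts 1/12 s, in which the tool goes at most 41.7 mm and 7.16 degrees, less where a joint would pass 70% of its speed; a pose out of reach is approached as far as the arm can. A call with a gripper value outside its range is refused whole. OPENING is the finger opening in mm, from 0 to 85.4, set as the call begins (- or left out, the last holds). The fingers move at their own pace and stop on an object; FORCE is the grip in N (left out, the last holds). Time passes only in rows, so rows that do not move let the fingers close. It gives the time, the measured TCP pose, the force, the opening and the grip force at its end, in the units of the state.
- ctrl.get_obs(): the state, without advancing time (a new reading comes with each control period).
- optics.get_image(name): name is "side" or "top" or "wrist"; returns (picture, depth): 420x560x3 uint8, red, green, blue; 420x560 float32, m along the optical axis (not along the pixel's ray), 0 where there is no reading.
- optics.camera_params(name): a dict with "mtx" (3x3 intrinsics, pixels), "k1" (the pictures are not rectified: a ray, as slopes to the right and down, at radius r is drawn at 1 + k1 r^2 times it, then the intrinsics apply), "extrinsics" (4x4, takes a point from camera to world coordinates); the wrist camera has in their place "tool_from_camera" (4x4, takes a point from camera to tool coordinates, whose origin is the TCP and whose axes are the flange's). Camera axes: x right, y down, z forward; pixel columns grow to the right and rows downward; lengths in m; the calibration is good to about 2 mm. A picture is of the moment at which its call begins: read the wrist's pose just before it. camera_params takes no time and is no camera call.
- ctrl.finish_job(): hands the job in; it is judged then, once.
The state is a dict: "t": time; "q": joint angles; "dq": joint speeds; "effort": joint torques, N m; "tool_pos": TCP position; "tool_rot": TCP orientation; "contact_force": force on the tool from outside, world axes, zero at the start; "wrist_torque": the same for the moment, N m; "opening": finger opening in m; "grip_force": force on a finger pad.
Only numpy, scipy, OpenCV 4.12 (cv2) and the standard library are available. Lean on these libraries where they do the work, as an engineer would, in place of code of your own. Each camera call takes 0.05 s, during which the arm holds its last target. There are 200 camera calls.

## Working session

There is one attempt and no reset: what is moved stays moved. The work goes in short steps, Python scripts to look and compute and a shell command to move; the robot and the scene stay as the last step left them, time stands still between calls to the robot, and variables do not carry over. Pictures are saved under pics/ and viewed, at most 10 in all, crops included, and the job is handed in when it is done.

```bash
mkdir -p pics; ls
python3 - <<'E'
from station import ctrl, optics
import cv2, numpy as np, pickle
o=ctrl.get_obs();print({k:np.round(v,3) for k,v in o.items()}, ctrl.grasp_offset)
for n in("top","side"):
    im,d=optics.get_image(n);cv2.imwrite(f"pics/{n}0.png",im[:,:,::-1]);p=optics.camera_params(n)
    pickle.dump((im,d,p),open(f"{n}0.pkl","wb"));print(n,p)
print(optics.camera_params("wrist"))
E
```

```text
pics
{'t': np.float64(0.0), 'q': array([ 1.086,  0.053,  1.614,  0.   ,  1.476, -0.119]), 'dq': array([ 0.001,  0.001,  0.002, -0.   ,  0.001, -0.001]), 'effort': array([ 2.0000e-03, -3.9367e+01, -3.7018e+01,  0.0000e+00,  7.0000e-03,
       -0.0000e+00]), 'tool_pos': array([0.223, 0.583, 0.23 ]), 'tool_rot': array([-5.710e-01, -3.089e+00,  3.000e-03]), 'contact_force': array([ 1.168, -0.572, -0.796]), 'wrist_torque': array([ 0.045, -0.013,  0.007]), 'grip_force': np.float64(0.0), 'opening': np.float64(0.085)} 0.0187
top {'mtx': array([[546.67626712,   0.        , 289.69328461],
       [  0.        , 546.67626712, 219.96388093],
       [  0.        ,   0.        ,   1.        ]]), 'k1': -0.13271026354507595, 'extrinsics': array([[ 0.01776514, -0.99319607,  0.11509108,  0.390901  ],
       [-0.99982658, -0.01829   , -0.00350583,  0.07662052],
       [ 0.00558699, -0.11500884, -0.99334876,  1.33607268],
       [ 0.        ,  0.        ,  0.        ,  1.        ]])}
side {'mtx': array([[412.69534196,   0.        , 278.85519254],
       [  0.        , 412.69534196, 217.58935666],
       
[... 187 characters left out ...]
2517746, -0.6375021 ],
       [-0.00211218, -0.73826564, -0.67450677,  0.85868589],
       [ 0.        ,  0.        ,  0.        ,  1.        ]])}
{'mtx': array([[305.23227233,   0.        , 278.55767004],
       [  0.        , 305.23227233, 208.22571119],
       [  0.        ,   0.        ,   1.        ]]), 'k1': -0.020424334690465253, 'tool_from_camera': array([[-5.72838304e-04, -9.56575389e-01, -2.91484471e-01,
         7.45921755e-02],
       [ 9.99999741e-01, -6.74938054e-04,  2.49725056e-04,
         1.07306223e-04],
       [-4.35614804e-04, -2.91484252e-01,  9.56575528e-01,
        -1.42919774e-01],
       [ 0.00000000e+00,  0.00000000e+00,  0.00000000e+00,
         1.00000000e+00]])}
```

View pics/top0.png

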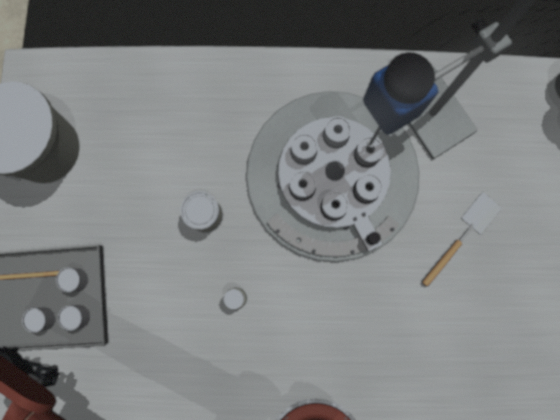

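View pics/side0.png

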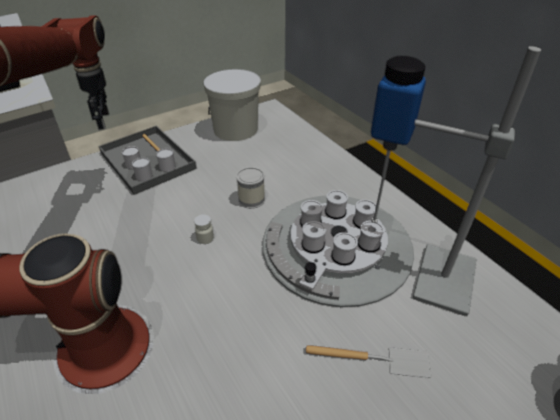

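The top view shows the turntable centre near (335,172), the black knob near (372,238), the paint can at (200,212), the jar at (233,299) and the knife at (455,245). The stirrer stands on the far side. In the side view the knob is near (311,270). Next I'll measure the axis and the knob.

```bash
cat > h.py <<'E'
import numpy as np, cv2, pickle
def load(n): return pickle.load(open(n+"0.pkl","rb"))
def rays(uv,p):
    # distortion: drawn = s*(1+k1 r^2)
    uv=np.asarray(uv,float).reshape(-1,1,2)
    x=cv2.undistortPoints(uv,p["mtx"],np.array([p["k1"],0,0,0.]))[:,0]
    return np.c_[x,np.ones(len(x))]
def cloud(n):
    im,d,p=load(n);v,u=np.mgrid[:420,:560]
    r=rays(np.c_[u.ravel(),v.ravel()],p)*d.reshape(-1,1)
    E=p["extrinsics"];return (r@E[:3,:3].T+E[:3,3]).reshape(420,560,3)
def onplane(uv,p,z):
    E=p["extrinsics"];r=rays(uv,p)@E[:3,:3].T
    return E[:3,3]+r*((z-E[2,3])/r[:,2])[:,None]
E
python3 - <<'E'
from h import *
from scipy.optimize import least_squares
im,d,p=load("top");C=cloud("top")
def circ(P):
    f=lambda a:np.hypot(P[:,0]-a[0],P[:,1]-a[1])-a[2]
    return least_squares(f,[*P[:,:2].mean(0),.1],loss="soft_l1",f_scale=.002).x
# black blobs
def blob(im,box,th=45):
    x0,y0,x1,y1=box;g=im[y0:y1,x0:x1].max(2)
    n,l,s,c=cv2.connectedComponentsWithStats((g<th).astype(np.uint8))
    i=1+np.argmax(s[1:,4]);print("blob",s[i],c[i]+[x0,y0]);return c[i]+[x0,y0]
k=blob(im,(355,220,390,255));hub=blob(im,(320,155,350,185))
ims,ds,ps=load("side");ks=blob(ims,(298,255,325,285))
K=onplane(k,p,.095)[0];print("knob top",K,"side",onplane(ks,ps,.092)[0]);H=onplane(hub,p,.054)[0];print("hub",H)
print("depth at knob",C[int(k[1]),int(k[0])],"hub",C[int(hub[1]),int(hub[0])])
# base disc outline from height step
z=C[:,:,2];m=((z>.009)&(z<.13)&(d>0)).astype(np.uint8)
m[:, :235]=0;m=cv2.morphologyEx(m,cv2.MORPH_OPEN,np.ones((5,5)))
n,l,s,c=cv2.connectedComponentsWithStats(m);i=l[200,270] or 1+np.argmax(s[1:,4]);print(s[i])
ct=max(cv2.findContours((l==i).astype(np.uint8),0,1)[0],key=cv2.contourArea)[:,0]
ct=ct[(ct[:,0]<330)|(ct[:,1]>200)]
P=onplane(ct,p,.014);print("base",circ(P))
# table rim: z about 52mm region
m=((z>.04)&(z<.13));m[:,:250]=0;m=m.astype(np.uint8)
n,l,s,c=cv2.connectedComponentsWithStats(m);i=l[172,320];print(s[i])
ct=max(cv2.findContours((l==i).astype(np.uint8),0,1)[0],key=cv2.contourArea)[:,0]
P=onplane(ct,p,.052);a=circ(P);print("table",a)
for nme,O in(("hub",H),("table",a)):
    v=K[:2]-O[:2];print(nme,np.hypot(*v),np.degrees(np.arctan2(v[1],v[0])))
E
```

```text
blob [12 16  6  8 27] [369.40740741 240.07407407]Traceback (most recent call last):
  File "<stdin>", line 12, in <module>
  File "<stdin>", line 11, in blob
    return _wrapfunc(a, 'argmax', axis=axis, out=out, **kwds)
    return bound(*args, **kwds)
ValueError: attempt to get argmax of an empty sequence
```

Run:
```python
from h import *
from scipy.optimize import least_squares
im,d,p=load("top");C=cloud("top")
def circ(P):
    f=lambda a:np.hypot(P[:,0]-a[0],P[:,1]-a[1])-a[2]
    return least_squares(f,[*P[:,:2].mean(0),.1],loss="soft_l1",f_scale=.002).x
def blob(im,box,th=75):
    x0,y0,x1,y1=box;g=im[y0:y1,x0:x1].max(2)
    n,l,s,c=cv2.connectedComponentsWithStats((g<th).astype(np.uint8))
    if n<2: print(g.min());return None
    i=1+np.argmax(s[1:,4]);print("blob",s[i],c[i]+[x0,y0]);return c[i]+[x0,y0]
k=blob(im,(355,220,390,255));hub=blob(im,(320,155,350,185),90)
ims,ds,ps=load("side");ks=blob(ims,(298,255,325,285))
K=onplane(k,p,.097)[0];print("knob top",K,"side",onplane(ks,ps,.092)[0]);H=onplane(hub,p,.054)[0];print("hub",H)
print("depth at knob",C[int(k[1]),int(k[0])],"hub",C[int(hub[1]),int(hub[0])])
z=C[:,:,2]
def outline(lo,seed,zp,tag,r0):
    m=((z>lo)&(z<.13)&(d>0)).astype(np.uint8);m[:,:235]=0;m=cv2.morphologyEx(m,cv2.MORPH_OPEN,np.ones((3,3)))
    n,l,s,c=cv2.connectedComponentsWithStats(m);i=l[seed];print(tag,s[i])
    ct=max(cv2.findContours((l==i).astype(np.uint8),0,1)[0],key=cv2.contourArea)[:,0]
    P=onplane(ct,p,zp);r=np.hypot(*(P-H)[:,:2].T);P=P[abs(r-r0)<.012]
    a=circ(P);print(tag,len(P),a);return a
b=outline(.009,(200,262),.014,"base",.215)
a=outline(.042,(172,310),.052,"table",.135)
for nme,O in(("hub",H),("table",a),("base",b)):
    v=K[:2]-O[:2];print(nme,np.hypot(*v),np.degrees(np.arctan2(v[1],v[0])))
```

```text
blob [ 11  13  14  12 125] [372.592 238.248]
blob [  5   7  20  19 283] [334.39575972 170.80918728]
blob [  0   0  18  27 213] [308.24413146 269.17370892]
knob top [ 0.49594555 -0.11766056  0.097     ] side [ 0.49231006 -0.12197381  0.092     ]
hub [ 0.65973866 -0.03269681  0.054     ]
depth at knob [ 0.4957992 -0.1150364  0.1051112] hub [ 0.66109043 -0.0314947   0.05684974]
base [  246    92   173   169 22134]
base 471 [ 0.66025936 -0.03220876  0.21235451]
table [  278   116   113   134 10074]
table 323 [ 0.65980668 -0.03286946  0.13340248]
hub 0.18451835284259543 -152.58305433432403
table 0.18449932483747036 -152.64037498526383
base 0.18520539480019557 -152.523202323006
```

```bash
R='{"tx":-26.6,"ty":-29.3}'; python3 -m handwheel '[{"tx":-26.6,"ty":-29.3},{"tx":-26.6,"ty":-29.3},{"tx":-26.6,"ty":-29.3},{"tx":-26.6,"ty":-29.3},{"tx":-26.6,"ty":-29.3},{"tx":-26.6,"ty":-29.3},{"tx":-26.6,"ty":-29.3},{"tx":-26.6,"ty":-29.3},{"tx":-26.6,"ty":-29.3},{"tx":-26.6,"ty":-29.3},{"tx":-26.6,"ty":-29.3},{"tx":-26.6,"ty":-29.3}]'
python3 -m handwheel '[{"tx":-26.6,"ty":-29.3},{"tx":-26.6,"ty":-29.3},{"tx":-26.6,"ty":-29.3},{"tx":-26.6,"ty":-29.3},{"tx":-26.6,"ty":-29.3},{"tx":-26.6,"ty":-29.3},{"tx":-26.6,"ty":-29.3},{},{}]'
python3 -m handwheel '[{"roll":-0.12},{"roll":-0.12},{"roll":-0.12},{"roll":-0.12},{"roll":-0.12},{"roll":-0.12},{"roll":-0.12},{},{},{}]'
cat >> h.py <<'E'
from scipy.spatial.transform import Rotation as Ro
AX=np.array([.660,-.0325])
def state():
    from station import ctrl
    o=ctrl.get_obs();R=Ro.from_rotvec(o["tool_rot"]).as_matrix();v=o["tool_pos"][:2]-AX
    print("t %.2f"%o["t"],"pos",np.round(o["tool_pos"]*1e3,1),"r %.1f phi %.2f"%(np.hypot(*v)*1e3,np.degrees(np.arctan2(v[1],v[0]))),
      "xdir %.2f"%np.degrees(np.arctan2(R[1,0],R[0,0])),"zax",np.round(R[:,2],4),"F",np.round(R.T@o["contact_force"],1),"op %.1f grip %.1f"%(o["opening"]*1e3,o["grip_force"]),"q6 %.2f"%o["q"][5]);return o,R
E
python3 - <<'E'
from h import *;from station import optics
o,R=state();im,d=optics.get_image("wrist");cv2.imwrite("pics/w1.png",im[:,:,::-1]);pickle.dump((im,d,optics.camera_params("wrist"),o),open("w1.pkl","wb"))
print("to knob",R.T@(np.r_[.4957,-.1175,.09]-o["tool_pos"])*1e3)
E
```

```text
t 0.10 pos [223.3 583.2 230.2] r 754.8 phi 125.35 xdir 159.04 zax [-9.0e-04 -1.6e-03 -1.0e+00] F [ 1.6  0.9 -0.8] op 85.8 grip 0.0 q6 -0.12
to knob [-505.04297796 -556.59595011  141.08515346]$[0]: bad value
$[0]: bad value
$[0]: bad value
```

View pics/w1.png

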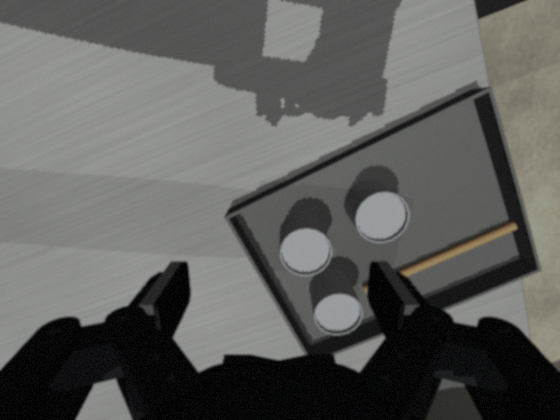

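The move was refused, so the arm is still at its start and the picture shows only the tray below it. I'll retry with all four fields in each row.

```bash
python3 -m handwheel '[{"tx":-26.6,"ty":-29.3,"tz":0,"roll":0}]'; python3 -m handwheel --help 2>&1 | head
```

```text
t: 0.23
tool_pos: [0.2363, 0.5493, 0.2298]
tool_rot: [-0.565, -3.088, -0.0]
contact_force: [0.5, -1.2, 1.0]
opening: 0.0855
grip_force: 0.0
invalid input: not JSON, or not a number
```

```bash
python3 -m handwheel '[{"tx":-26.6,"ty":-29.3,"tz":0,"roll":0},{"tx":-26.6,"ty":-29.3,"tz":0,"roll":0},{"tx":-26.6,"ty":-29.3,"tz":0,"roll":0},{"tx":-26.6,"ty":-29.3,"tz":0,"roll":0},{"tx":-26.6,"ty":-29.3,"tz":0,"roll":0},{"tx":-26.6,"ty":-29.3,"tz":0,"roll":0},{"tx":-26.6,"ty":-29.3,"tz":0,"roll":0},{"tx":-26.6,"ty":-29.3,"tz":0,"roll":0},{"tx":-26.6,"ty":-29.3,"tz":0,"roll":0}]' | head -2
python3 -m handwheel '[{"tx":-26.6,"ty":-29.3,"tz":0,"roll":0},{"tx":-26.6,"ty":-29.3,"tz":0,"roll":0},{"tx":-26.6,"ty":-29.3,"tz":0,"roll":0},{"tx":-26.6,"ty":-29.3,"tz":0,"roll":0},{"tx":-26.6,"ty":-29.3,"tz":0,"roll":0},{"tx":-26.6,"ty":-29.3,"tz":0,"roll":0},{"tx":-26.6,"ty":-29.3,"tz":0,"roll":0},{"tx":-26.6,"ty":-29.3,"tz":0,"roll":0},{"tx":-26.6,"ty":-29.3,"tz":0,"roll":0}]' | head -2
python3 -m handwheel '[{"tx":0,"ty":0,"tz":0,"roll":-0.12},{"tx":0,"ty":0,"tz":0,"roll":-0.12},{"tx":0,"ty":0,"tz":0,"roll":-0.12},{"tx":0,"ty":0,"tz":0,"roll":-0.12},{"tx":0,"ty":0,"tz":0,"roll":-0.12},{"tx":0,"ty":0,"tz":0,"roll":-0.12},{"tx":0,"ty":0,"tz":0,"roll":-0.12},{"tx":0,"ty":0,"tz":0,"roll":0},{"tx":0,"ty":0,"tz":0,"roll":0},{"tx":0,"ty":0,"tz":0,"roll":0}]' | head -3
python3 - <<'E'
from h import *;from station import optics
o,R=state();im,d=optics.get_image("wrist");cv2.imwrite("pics/w2.png",im[:,:,::-1]);pickle.dump((im,d,optics.camera_params("wrist"),o),open("w2.pkl","wb"))
print("to knob",R.T@(np.r_[.4957,-.1175,.09]-o["tool_pos"])*1e3)
E
```

```text
t: 0.98
tool_pos: [0.3671, 0.2131, 0.2311]
t: 1.73
tool_pos: [0.4965, -0.1191, 0.231]
t: 2.57
tool_pos: [0.4963, -0.117, 0.2311]
tool_rot: [0.734, -3.054, -0.0]
t 2.57 pos [ 496.3 -117.   231.1] r 184.2 phi -152.71 xdir -152.97 zax [-3.e-04  1.e-04 -1.e+00] F [ 0.6 -0.7  0.1] op 85.1 grip 0.0 q6 -2.42
to knob [  0.72212887  -0.2415574  141.12856716]
```

View pics/w2.png

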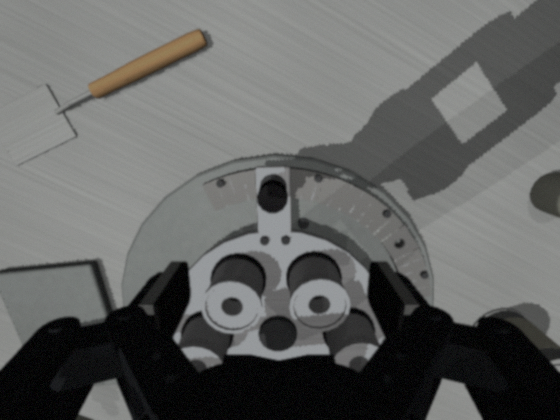

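The wrist view shows the knob at (272,192) with the arm and tins below it. There are dark spots on the ring at (221,183), (319,178), (387,213), (399,243) and (424,274), and the biggest, at (399,243), may be the next hole. I'll cast these to the ring plane.

Run:
```python
from h import *
im,d,p,o=pickle.load(open("w2.pkl","rb"))
T=np.eye(4);T[:3,:3]=Ro.from_rotvec(o["tool_rot"]).as_matrix();T[:3,3]=o["tool_pos"]
p["extrinsics"]=T@p["tool_from_camera"]
g=im[170:215,250:300].max(2);n,l,s,c=cv2.connectedComponentsWithStats((g<45).astype(np.uint8));i=1+np.argmax(s[1:,4]);k=c[i]+[250,170];print(k,s[i])
for z in(.088,.095,.1): print("knob",onplane(k,p,z)[0])
K=onplane(k,p,.095)[0];print(d[int(k[1]),int(k[0])])
for uv in [(221,183),(319,178),(387,213),(399,243),(424,274),(303,222)]:
    q=onplane(uv,p,.03)[0];v=q[:2]-AX;print(uv,q.round(3),"r %.3f cw %.1f"%(np.hypot(*v),(-152.6-np.degrees(np.arctan2(v[1],v[0])))%360))
cv2.imwrite("pics/w2c.png",cv2.resize(im[140:300,200:460,::-1],(780,480),interpolation=cv2.INTER_CUBIC))
```

```text
[272.58023107 194.22464698] [  8   6  29  36 779]
knob [ 0.49755198 -0.1224094   0.088     ]
knob [ 0.49589637 -0.12309983  0.095     ]
knob [ 0.4947138 -0.123593   0.1      ]
0.2821688
(221, 183) [ 0.526 -0.176  0.03 ] r 0.196 cw 340.5
(319, 178) [ 0.47  -0.078  0.03 ] r 0.195 cw 13.9
(387, 213) [0.47  0.015 0.03 ] r 0.196 cw 41.4
(399, 243) [0.496 0.049 0.03 ] r 0.183 cw 53.8
(424, 274) [0.517 0.101 0.03 ] r 0.196 cw 70.6
(303, 222) [ 0.525 -0.069  0.03 ] r 0.139 cw 12.3
```

View pics/w2c.png

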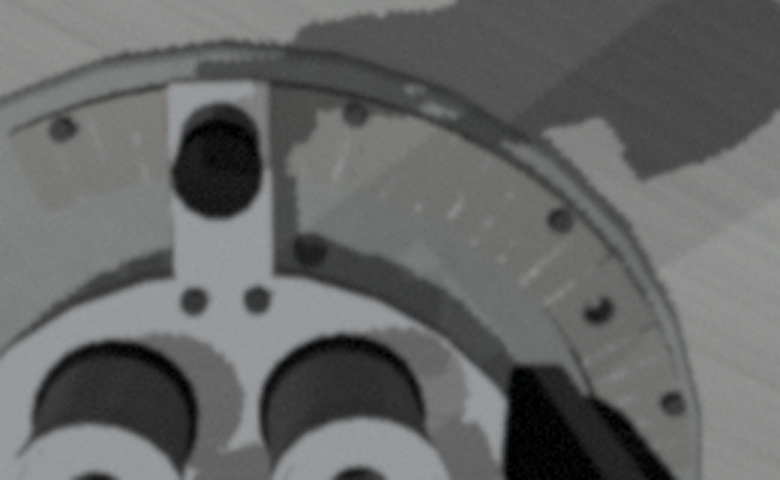

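The hole candidate sits about 54° clockwise at r ≈ 0.183 m. The wrist and top views disagree on the knob by about 5 mm sideways, so I'll go lower and measure it again.

```bash
python3 -m handwheel '[{"tx":0,"ty":-1,"tz":25,"roll":0},{"tx":0,"ty":-1,"tz":25,"roll":0},{"tx":0,"ty":-1,"tz":25,"roll":0},{"tx":0,"ty":-1,"tz":20,"roll":0},{"tx":0,"ty":0,"tz":0,"roll":0},{"tx":0,"ty":0,"tz":0,"roll":0},{"tx":0,"ty":0,"tz":0,"roll":0}]' | head -2
python3 - <<'E'
from h import *;from station import optics
o,R=state();im,d=optics.get_image("wrist");p=optics.camera_params("wrist")
T=np.eye(4);T[:3,:3]=R;T[:3,3]=o["tool_pos"];p["extrinsics"]=T@p["tool_from_camera"]
cv2.imwrite("pics/w3.png",im[:,:,::-1])
g=cv2.GaussianBlur(im,(3,3),0).max(2);print("")
r=rays(np.stack(np.meshgrid(np.arange(560),np.arange(420)),-1).reshape(-1,2),p)*d.reshape(-1,1)
Pt=(r@p["tool_from_camera"][:3,:3].T+p["tool_from_camera"][:3,3]).reshape(420,560,3) # tool frame
zw=o["tool_pos"][2]-Pt[:,:,2]
m=(abs(zw-.101)<.006)&(np.hypot(Pt[:,:,0],Pt[:,:,1])<.03)&(d>0)&(g<90)
Q=Pt[m];print(m.sum(),"knob top in tool frame mm: mean",Q.mean(0)*1e3,"ext",Q.min(0)*1e3,Q.max(0)*1e3, "px",np.argwhere(m).mean(0)[::-1],np.argwhere(m).min(0),np.argwhere(m).max(0))
u=np.argwhere(m);c=(u.min(0)+u.max(0))[::-1]/2
t=R.T@(onplane(c,p,.101)[0]-o["tool_pos"])*1e3;print("bbox centre on plane .101, tool mm",t)
E
```

```text
t: 3.2
tool_pos: [0.499, -0.1208, 0.1378]
t 3.20 pos [ 499.  -120.8  137.8] r 183.6 phi -151.24 xdir -152.86 zax [ 1.8e-03 -7.0e-04 -1.0e+00] F [ 0.2 -0.4 -0.7] op 85.4 grip 0.0 q6 -2.43

1499 knob top in tool frame mm: mean [ 2.68809539 -1.10343442 36.73341484] ext [-12.67998123 -15.4127682   34.18297278] [15.47454534 12.89526451 42.71430207] px [276.38625751 233.76917945] [212 254] [255 298]
bbox centre on plane .101, tool mm [ 2.92079754 -1.34807183 36.77154268]
```

View pics/w3.png

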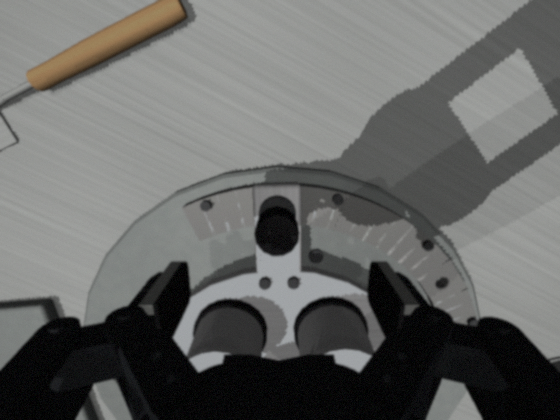

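The knob sits at (277,231) between the open fingers, about +3 mm in x and −1 mm in y of the tool. I'll centre on it, lower, and close gently to just wider than the knob.

```bash
python3 -m handwheel '[{"tx":2.8,"ty":-1.3,"tz":10,"roll":-0.03},{"tx":0,"ty":0,"tz":14,"roll":0},{"tx":0,"ty":0,"tz":14,"roll":0},{"tx":0,"ty":0,"tz":14,"roll":0},{"tx":0,"ty":0,"tz":8,"roll":0},{"tx":0,"ty":0,"tz":4,"roll":0},{"tx":0,"ty":0,"tz":0,"roll":0},{"tx":0,"ty":0,"tz":0,"roll":0}]' | head -4
python3 -m handwheel '[{"tx":0,"ty":0,"tz":0,"roll":0},{"tx":0,"ty":0,"tz":0,"roll":0},{"tx":0,"ty":0,"tz":0,"roll":0},{"tx":0,"ty":0,"tz":0,"roll":0},{"tx":0,"ty":0,"tz":0,"roll":0},{"tx":0,"ty":0,"tz":0,"roll":0},{"tx":0,"ty":0,"tz":0,"roll":0},{"tx":0,"ty":0,"tz":0,"roll":0}]' 33 20
python3 - <<'E'
from h import *;from station import optics
o,R=state();im,d=optics.get_image("wrist")
cv2.imwrite("pics/w4.png",im[:,:,::-1])
im,d,p,o=pickle.load(open("w2.pkl","rb"))
T=np.eye(4);T[:3,:3]=Ro.from_rotvec(o["tool_rot"]).as_matrix();T[:3,3]=o["tool_pos"]
p["extrinsics"]=T@p["tool_from_camera"]
print("hub",onplane((277.5,333),p,.056),"hole",onplane((399.5,243),p,.03))
E
```

```text
t: 3.92
tool_pos: [0.497, -0.1233, 0.0734]
tool_rot: [-0.783, 3.041, -0.002]
contact_force: [0.1, 0.1, 0.4]
t: 4.58
tool_pos: [0.4963, -0.123, 0.0723]
tool_rot: [0.784, -3.042, 0.0]
contact_force: [-0.5, -0.4, -0.6]
opening: 0.0329
grip_force: 0.0
t 4.58 pos [ 496.3 -123.    72.3] r 187.1 phi -151.07 xdir -151.11 zax [-0. -0. -1.] F [ 0.6 -0.1  0.6] op 32.9 grip 0.0 q6 -2.46
hub [[ 0.66205363 -0.03358923  0.056     ]] hole [[0.49572806 0.04955527 0.03      ]]
```

View pics/w4.png

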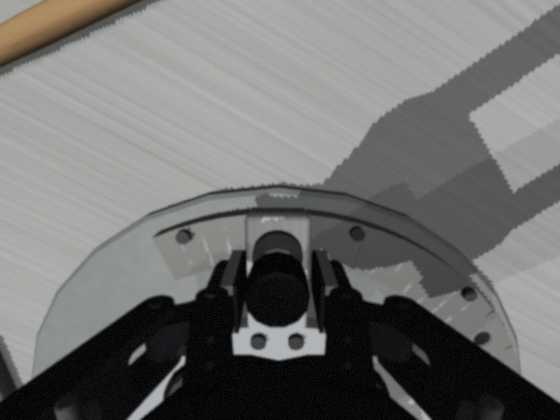

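The knob is centred between the pads with no contact: knob at (276,290), pads at x ≈ 240 and 316. Closing at 20 N first to check for side force.

```bash
python3 -m handwheel '[{"tx":0,"ty":0,"tz":0,"roll":0},{"tx":0,"ty":0,"tz":0,"roll":0},{"tx":0,"ty":0,"tz":0,"roll":0},{"tx":0,"ty":0,"tz":0,"roll":0},{"tx":0,"ty":0,"tz":0,"roll":0},{"tx":0,"ty":0,"tz":0,"roll":0}]' 20 20 >/dev/null
python3 -c "
from h import *
state()"
python3 -m handwheel '[{"tx":0,"ty":0,"tz":0,"roll":0},{"tx":0,"ty":0,"tz":0,"roll":0},{"tx":0,"ty":0,"tz":0,"roll":0}]' 20 50 >/dev/null
python3 -c "
from h import *
state()"
```

```text
t 5.13 pos [ 496.4 -123.2   72.5] r 187.0 phi -150.99 xdir -151.12 zax [ 2.e-04 -4.e-04 -1.e+00] F [ 0.8 -1.3 -1.7] op 28.4 grip 20.1 q6 -2.46
t 5.38 pos [ 496.5 -123.2   72.6] r 187.0 phi -150.98 xdir -151.11 zax [ 3.e-04 -5.e-04 -1.e+00] F [ 1.7 -0.3 -3.3] op 27.6 grip 49.1 q6 -2.46
```

The side force is negligible. Now drawing the pin straight up by about 15 mm.

```bash
python3 -m handwheel '[{"tx":0,"ty":0,"tz":-3,"roll":0},{"tx":0,"ty":0,"tz":-3,"roll":0},{"tx":0,"ty":0,"tz":-3,"roll":0},{"tx":0,"ty":0,"tz":-3,"roll":0},{"tx":0,"ty":0,"tz":-3,"roll":0},{"tx":0,"ty":0,"tz":0,"roll":0},{"tx":0,"ty":0,"tz":0,"roll":0}]' >/dev/null
python3 -c "
from h import *
o,R=state()"
```

```text
t 5.97 pos [ 495.6 -121.9   84.7] r 187.1 phi -151.48 xdir -151.16 zax [-6.0e-04  2.4e-03 -1.0e+00] F [-4.9 -3.3 13.1] op 27.2 grip 50.1 q6 -2.46
```

```bash
python3 -m handwheel '[{"tx":0,"ty":0,"tz":-1.5,"roll":0},{"tx":0,"ty":0,"tz":0,"roll":0},{"tx":0,"ty":0,"tz":0,"roll":0}]' >/dev/null
python3 -c "
from h import *
o,R=state()"
python3 -m handwheel '[{"tx":0,"ty":0,"tz":0,"roll":0},{"tx":0,"ty":0,"tz":0,"roll":0}]' >/dev/null
python3 -c "
from h import *
o,R=state()"
```

```text
t 6.22 pos [ 495.5 -121.7   86. ] r 187.2 phi -151.53 xdir -151.15 zax [-9.0e-04  2.7e-03 -1.0e+00] F [-5.9 -3.  13.4] op 28.1 grip 50.1 q6 -2.46
t 6.38 pos [ 495.5 -121.7   85.9] r 187.1 phi -151.53 xdir -151.15 zax [-9.0e-04  2.7e-03 -1.0e+00] F [-6.  -2.  13.8] op 27.5 grip 50.1 q6 -2.46
```

The pin is drawn about 13.4 mm with F_z ≈ 13 N, so it's clear of the ring, and the arm has about 4 N/mm of give. I'll turn clockwise along the arc in 3° rows (R = 185 mm) and watch the forces.

```bash
python3 -m handwheel '[{"tx":0,"ty":0,"tz":-0.8,"roll":0},{"tx":-0.11,"ty":6.46,"tz":0,"roll":0.0349},{"tx":-0.25,"ty":9.68,"tz":0,"roll":0.0524},{"tx":-0.25,"ty":9.68,"tz":0,"roll":0.0524},{"tx":0,"ty":0,"tz":0,"roll":0},{"tx":0,"ty":0,"tz":0,"roll":0}]' >/dev/null
python3 -c "
from h import *
o,R=state()"
```

```text
t 6.88 pos [484.7 -97.3  86.8] r 186.9 phi -159.71 xdir -159.15 zax [-1.0e-04  4.2e-03 -1.0e+00] F [-8.   0.  14.2] op 27.3 grip 50.8 q6 -2.29
```

```bash
python3 -m handwheel '[{"tx":-0.5,"ty":9.68,"tz":0,"roll":0.0524},{"tx":-0.5,"ty":9.68,"tz":0,"roll":0.0524},{"tx":-0.5,"ty":9.68,"tz":0,"roll":0.0524},{"tx":-0.5,"ty":9.68,"tz":0,"roll":0.0524},{"tx":-0.25,"ty":9.68,"tz":0,"roll":0.0524},{"tx":-0.25,"ty":9.68,"tz":0,"roll":0.0524},{"tx":0,"ty":0,"tz":0,"roll":0},{"tx":0,"ty":0,"tz":0,"roll":0}]' >/dev/null
python3 -c "
from h import *
o,R=state()"
python3 -m handwheel '[{"tx":-0.25,"ty":9.68,"tz":0,"roll":0.0524},{"tx":-0.25,"ty":9.68,"tz":0,"roll":0.0524},{"tx":-0.25,"ty":9.68,"tz":0,"roll":0.0524},{"tx":-0.25,"ty":9.68,"tz":0,"roll":0.0524},{"tx":-0.25,"ty":9.68,"tz":0,"roll":0.0524},{"tx":-0.25,"ty":9.68,"tz":0,"roll":0.0524},{"tx":0,"ty":0,"tz":0,"roll":0},{"tx":0,"ty":0,"tz":0,"roll":0}]' >/dev/null
python3 -c "
from h import *
o,R=state()"
```

```text
t 7.55 pos [474.  -41.1  87.2] r 186.2 phi -177.35 xdir -177.11 zax [ 3.0e-04  2.5e-03 -1.0e+00] F [-8.4  0.5 13.7] op 27.2 grip 51.3 q6 -1.87
t 8.22 pos [480.6  15.7  87.5] r 185.7 phi 164.97 xdir 164.91 zax [ 1.1e-03  8.0e-04 -1.0e+00] F [-7.9  2.4 13.2] op 27.5 grip 51.8 q6 -1.43
```

The table has turned about 44°, and my estimate puts the hole 11° further on. Now I'll lower the pin gently onto the ring and then loosen the fingers to a cage around the knob. The spring alone then makes the pin ride on the ring and drop.

```bash
python3 -m handwheel '[{"tx":-0.5,"ty":0,"tz":1,"roll":0},{"tx":-0.5,"ty":0,"tz":1,"roll":0},{"tx":0,"ty":0,"tz":1,"roll":0},{"tx":0,"ty":0,"tz":0.5,"roll":0},{"tx":0,"ty":0,"tz":0,"roll":0},{"tx":0,"ty":0,"tz":0,"roll":0}]' >/dev/null
python3 -c "
from h import *
o,R=state()"
python3 -m handwheel '[{"tx":0,"ty":0,"tz":1,"roll":0},{"tx":0,"ty":0,"tz":0.5,"roll":0},{"tx":0,"ty":0,"tz":0,"roll":0},{"tx":0,"ty":0,"tz":0,"roll":0}]' >/dev/null
python3 -c "
from h import *
o,R=state()"
```

```text
t 8.72 pos [480.5  15.2  84.6] r 185.7 phi 165.12 xdir 164.87 zax [-0.0022  0.0012 -1.    ] F [-3.   2.8 12.3] op 28.0 grip 51.9 q6 -1.43
t 9.05 pos [480.6  15.1  84.2] r 185.6 phi 165.15 xdir 164.86 zax [-0.0026  0.0011 -1.    ] F [3.1 3.9 7.4] op 27.2 grip 52.4 q6 -1.43
```

The pin is on the ring: z stops at 84.3 mm and the pull is falling. Taking off the rest, then opening to a 32 mm cage.

```bash
python3 -m handwheel '[{"tx":0,"ty":0,"tz":0.8,"roll":0},{"tx":0,"ty":0,"tz":0.5,"roll":0},{"tx":0,"ty":0,"tz":0,"roll":0},{"tx":0,"ty":0,"tz":0,"roll":0}]' >/dev/null
python3 -c "
from h import *
o,R=state()"
python3 -m handwheel '[{"tx":0,"ty":0,"tz":0,"roll":0},{"tx":0,"ty":0,"tz":0,"roll":0},{"tx":0,"ty":0,"tz":0,"roll":0},{"tx":0,"ty":0,"tz":0,"roll":0}]' 32 20 >/dev/null
python3 -c "
from h import *
o,R=state()"
```

```text
t 9.38 pos [480.7  15.1  84. ] r 185.5 phi 165.14 xdir 164.87 zax [-0.0031  0.001  -1.    ] F [7.5 2.2 0.9] op 27.5 grip 53.1 q6 -1.43
t 9.72 pos [482.9  14.   84.7] r 183.1 phi 165.28 xdir 164.84 zax [ 0.0029 -0.0011 -1.    ] F [-0.3  0.1  0.2] op 31.8 grip 0.0 q6 -1.43
```

The knob is free and the forces are near zero. I'll recentre radially, lower the cage 6 mm so it still covers the head after the drop, and push along the arc in fine steps. A guard stops on rising push force.

```bash
cat > chk.py <<'E'
from h import *; import sys
o,R=state(); sys.exit(abs((R.T@o["contact_force"])[1])>7)
E
python3 -m handwheel '[{"tx":1,"ty":0,"tz":3,"roll":0},{"tx":1,"ty":0,"tz":3,"roll":0},{"tx":0,"ty":0.8,"tz":0,"roll":0.0044},{"tx":0,"ty":0.8,"tz":0,"roll":0.0044},{"tx":0,"ty":0.8,"tz":0,"roll":0.0044},{"tx":0,"ty":0.8,"tz":0,"roll":0.0044}]' >/dev/null; python3 chk.py &&
python3 -m handwheel '[{"tx":0,"ty":0.8,"tz":0,"roll":0.0044},{"tx":0,"ty":0.8,"tz":0,"roll":0.0044},{"tx":0,"ty":0.8,"tz":0,"roll":0.0044},{"tx":0,"ty":0.8,"tz":0,"roll":0.0044}]' >/dev/null && python3 chk.py &&
python3 -m handwheel '[{"tx":-0.01,"ty":0.8,"tz":0,"roll":0.0044},{"tx":0,"ty":0.8,"tz":0,"roll":0.0044},{"tx":0,"ty":0.8,"tz":0,"roll":0.0044},{"tx":0,"ty":0.8,"tz":0,"roll":0.0044}]' >/dev/null && python3 chk.py
```

```text
t 10.22 pos [480.1  17.5  77. ] r 186.7 phi 164.46 xdir 163.84 zax [-0.0013 -0.002  -1.    ] F [-0.7 -6.3  1.4] op 32.0 grip 2.8 q6 -1.41False
```

```bash
cat > chk.py <<'E'
from h import *; import sys
o,R=state(); sys.exit(int(abs((R.T@o["contact_force"])[1])>9))
E
python3 -m handwheel '[{"tx":-0.2,"ty":0.8,"tz":0,"roll":0.0044},{"tx":0,"ty":0.8,"tz":0,"roll":0.0044},{"tx":0,"ty":0.8,"tz":0,"roll":0.0044},{"tx":0,"ty":0.8,"tz":0,"roll":0.0044}]' >/dev/null && python3 chk.py &&
python3 -m handwheel '[{"tx":-0.2,"ty":0.8,"tz":0,"roll":0.0044},{"tx":0,"ty":0.8,"tz":0,"roll":0.0044},{"tx":0,"ty":0.8,"tz":0,"roll":0.0044},{"tx":0,"ty":0.8,"tz":0,"roll":0.0044}]' >/dev/null && python3 chk.py &&
python3 -m handwheel '[{"tx":-0.2,"ty":0.8,"tz":0,"roll":0.0044},{"tx":0,"ty":0.8,"tz":0,"roll":0.0044},{"tx":0,"ty":0.8,"tz":0,"roll":0.0044},{"tx":0,"ty":0.8,"tz":0,"roll":0.0044}]' >/dev/null && python3 chk.py
```

```text
t 10.55 pos [480.7  19.3  77. ] r 186.6 phi 163.89 xdir 162.83 zax [-0.0027 -0.0048 -1.    ] F [  0.5 -10.5  -0.4] op 32.0 grip 5.4 q6 -1.38
```

The force rose earlier than expected at only ~45°. I'll let it settle and look.

```bash
python3 -m handwheel '[{"tx":0,"ty":0,"tz":0,"roll":0},{"tx":0,"ty":0,"tz":0,"roll":0},{"tx":0,"ty":0,"tz":0,"roll":0}]' >/dev/null; python3 chk.py
python3 - <<'E'
from h import *;from station import optics
im,d=optics.get_image("wrist")
cv2.imwrite("pics/w5.png",im[:,:,::-1])
E
```

```text
t 10.80 pos [480.9  20.1  77. ] r 186.6 phi 163.62 xdir 162.83 zax [-0.002  -0.0025 -1.    ] F [ 1.4 -5.5 -0. ] op 32.2 grip 2.9 q6 -1.38
```

View pics/w5.png

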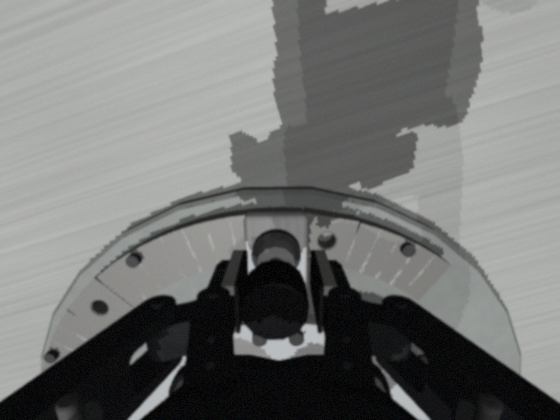

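It's still sliding: the force decays to 5.5 N at rest, so the rise was lag. The view shows the first hole at (99,307), now uncovered, and the next hole at (326,240), just right of the arm. I'll cast both.

Run:
```python
from h import *;from station import ctrl,optics
o,R=state();p=optics.camera_params("wrist");T=np.eye(4);T[:3,:3]=R;T[:3,3]=o["tool_pos"];E=p["extrinsics"]=T@p["tool_from_camera"]
A=np.array([.661,-.033]);ph=[]
for uv,z in(((99,307),.03),((326.5,240),.03),((274,289),.113)):
    q=onplane(uv,p,z)[0];v=q[:2]-A;ph.append(np.degrees(np.arctan2(v[1],v[0]))%360);print(q.round(4),"r %.4f phi %.2f"%(np.hypot(*v),ph[-1]))
v=o["tool_pos"][:2]-A;print("tcp phi",np.degrees(np.arctan2(v[1],v[0])))
print("holes apart",ph[0]-ph[1])
```

```text
t 10.85 pos [480.9  20.2  77. ] r 186.6 phi 163.61 xdir 162.83 zax [-0.002  -0.0024 -1.    ] F [ 1.4 -5.4  1.1] op 32.2 grip 2.9 q6 -1.38
[ 0.4983 -0.1224  0.03  ] r 0.1857 phi 208.79
[0.4958 0.0493 0.03  ] r 0.1846 phi 153.52
[0.4726 0.0211 0.113 ] r 0.1960 phi 163.98
tcp phi 163.54956166027668
holes apart 55.27040647401603
```

The holes are 55.3° apart, so about 10° remains. I'll take the first 6.7° at this pace, then slower.

```bash
sed -i 's/>9/>float(sys.argv[1])/' chk.py
python3 -m handwheel '[{"tx":-0.1,"ty":0.8,"tz":0,"roll":0.0044},{"tx":-0.05,"ty":0.8,"tz":0,"roll":0.0044},{"tx":0,"ty":0.8,"tz":0,"roll":0.0044},{"tx":0,"ty":0.8,"tz":0,"roll":0.0044},{"tx":0,"ty":0.8,"tz":0,"roll":0.0044},{"tx":0,"ty":0.8,"tz":0,"roll":0.0044},{"tx":0,"ty":0.8,"tz":0,"roll":0.0044},{"tx":0,"ty":0.8,"tz":0,"roll":0.0044},{"tx":0,"ty":0.8,"tz":0,"roll":0.0044}]' >/dev/null && python3 chk.py 14 &&
python3 -m handwheel '[{"tx":-0.1,"ty":0.8,"tz":0,"roll":0.0044},{"tx":-0.05,"ty":0.8,"tz":0,"roll":0.0044},{"tx":0,"ty":0.8,"tz":0,"roll":0.0044},{"tx":0,"ty":0.8,"tz":0,"roll":0.0044},{"tx":0,"ty":0.8,"tz":0,"roll":0.0044},{"tx":0,"ty":0.8,"tz":0,"roll":0.0044},{"tx":0,"ty":0.8,"tz":0,"roll":0.0044},{"tx":0,"ty":0.8,"tz":0,"roll":0.0044},{"tx":0,"ty":0.8,"tz":0,"roll":0.0044}]' >/dev/null && python3 chk.py 14 &&
python3 -m handwheel '[{"tx":-0.1,"ty":0.8,"tz":0,"roll":0.0044},{"tx":-0.05,"ty":0.8,"tz":0,"roll":0.0044},{"tx":0,"ty":0.8,"tz":0,"roll":0.0044},{"tx":0,"ty":0.8,"tz":0,"roll":0.0044},{"tx":0,"ty":0.8,"tz":0,"roll":0.0044},{"tx":0,"ty":0.8,"tz":0,"roll":0.0044},{"tx":0,"ty":0.8,"tz":0,"roll":0.0044},{"tx":0,"ty":0.8,"tz":0,"roll":0.0044},{"tx":0,"ty":0,"tz":0,"roll":0},{"tx":0,"ty":0,"tz":0,"roll":0}]' >/dev/null && python3 chk.py 14
```

```text
t 11.60 pos [482.9  26.   77. ] r 186.5 phi 161.73 xdir 160.56 zax [-0.0033 -0.0049 -1.    ] F [  0.5 -10.9  -1.1] op 32.2 grip 5.5 q6 -1.33
t 12.35 pos [485.4  32.7  76.9] r 186.4 phi 159.52 xdir 158.29 zax [-0.004  -0.0048 -1.    ] F [  0.8 -11.6  -2.1] op 32.0 grip 5.3 q6 -1.27
t 13.18 pos [488.   39.3  76.9] r 186.4 phi 157.36 xdir 156.28 zax [-0.0038 -0.0031 -1.    ] F [ 1.5 -7.3 -1.8] op 32.3 grip 3.8 q6 -1.23
```

```bash
python3 -m handwheel '[{"tx":-0.05,"ty":0.4,"tz":0,"roll":0.0022},{"tx":0,"ty":0.4,"tz":0,"roll":0.0022},{"tx":0,"ty":0.4,"tz":0,"roll":0.0022},{"tx":0,"ty":0.4,"tz":0,"roll":0.0022},{"tx":0,"ty":0.4,"tz":0,"roll":0.0022},{"tx":0,"ty":0.4,"tz":0,"roll":0.0022}]' >/dev/null && python3 chk.py 11 &&
python3 -m handwheel '[{"tx":-0.05,"ty":0.4,"tz":0,"roll":0.0022},{"tx":0,"ty":0.4,"tz":0,"roll":0.0022},{"tx":0,"ty":0.4,"tz":0,"roll":0.0022},{"tx":0,"ty":0.4,"tz":0,"roll":0.0022},{"tx":0,"ty":0.4,"tz":0,"roll":0.0022},{"tx":0,"ty":0.4,"tz":0,"roll":0.0022}]' >/dev/null && python3 chk.py 11 &&
python3 -m handwheel '[{"tx":-0.05,"ty":0.4,"tz":0,"roll":0.0022},{"tx":0,"ty":0.4,"tz":0,"roll":0.0022},{"tx":0,"ty":0.4,"tz":0,"roll":0.0022},{"tx":0,"ty":0.4,"tz":0,"roll":0.0022},{"tx":0,"ty":0.4,"tz":0,"roll":0.0022},{"tx":0,"ty":0.4,"tz":0,"roll":0.0022}]' >/dev/null && python3 chk.py 11
```

```text
t 13.68 pos [488.8  41.   76.9] r 186.3 phi 156.77 xdir 155.53 zax [-0.0045 -0.0043 -1.    ] F [  2.1 -11.2  -1.9] op 32.1 grip 5.3 q6 -1.21
```

```bash
python3 -m handwheel '[{"tx":-0.05,"ty":0.4,"tz":0,"roll":0.0022},{"tx":0,"ty":0.4,"tz":0,"roll":0.0022},{"tx":0,"ty":0.4,"tz":0,"roll":0.0022},{"tx":0,"ty":0.4,"tz":0,"roll":0.0022},{"tx":0,"ty":0.4,"tz":0,"roll":0.0022},{"tx":0,"ty":0.4,"tz":0,"roll":0.0022}]' >/dev/null && python3 chk.py 13 &&
python3 -m handwheel '[{"tx":-0.05,"ty":0.4,"tz":0,"roll":0.0022},{"tx":0,"ty":0.4,"tz":0,"roll":0.0022},{"tx":0,"ty":0.4,"tz":0,"roll":0.0022},{"tx":0,"ty":0.4,"tz":0,"roll":0.0022},{"tx":0,"ty":0.4,"tz":0,"roll":0.0022},{"tx":0,"ty":0.4,"tz":0,"roll":0.0022}]' >/dev/null && python3 chk.py 13 &&
python3 -m handwheel '[{"tx":-0.05,"ty":0.4,"tz":0,"roll":0.0022},{"tx":0,"ty":0.4,"tz":0,"roll":0.0022},{"tx":0,"ty":0.4,"tz":0,"roll":0.0022},{"tx":0,"ty":0.4,"tz":0,"roll":0.0022},{"tx":0,"ty":0.4,"tz":0,"roll":0.0022},{"tx":0,"ty":0.4,"tz":0,"roll":0.0022}]' >/dev/null && python3 chk.py 13
```

```text
t 14.18 pos [489.8  43.3  76.9] r 186.3 phi 155.99 xdir 154.76 zax [-0.0045 -0.0037 -1.    ] F [ 1.1 -8.8 -2.2] op 32.3 grip 4.6 q6 -1.19
t 14.68 pos [490.7  45.2  76.9] r 186.3 phi 155.34 xdir 154.01 zax [-0.0051 -0.0044 -1.    ] F [  2.3 -10.9  -3.8] op 32.0 grip 5.6 q6 -1.17
t 15.18 pos [493.9  49.5  77.6] r 185.2 phi 153.73 xdir 153.25 zax [ 9.e-04  6.e-04 -1.e+00] F [-0.2 -0.7 -0.2] op 32.0 grip 0.0 q6 -1.15
```

The push force vanished at phi 153.7, where the hole was expected. I'll stop turning and check whether the pin is down.

Run:
```python
from h import *;from station import ctrl,optics
o,R=state();im,d=optics.get_image("wrist");p=optics.camera_params("wrist")
cv2.imwrite("pics/w6.png",im[:,:,::-1])
r=rays(np.stack(np.meshgrid(np.arange(560),np.arange(420)),-1).reshape(-1,2),p)*d.reshape(-1,1)
Pt=(r@p["tool_from_camera"][:3,:3].T+p["tool_from_camera"][:3,3]).reshape(420,560,3)*1e3
zw=o["tool_pos"][2]*1e3-Pt[:,:,2]
for v in range(235,335,8): print(v,[f"{zw[v,u]:.0f}" for u in range(250,302,6)])
m=(np.hypot(Pt[:,:,0],Pt[:,:,1])<22)&(abs(Pt[:,:,1])<14.6)&(zw>85)&(zw<125);print(np.median(zw[m]),Pt[m].min(0),Pt[m].max(0))
```

```text
t 15.18 pos [493.9  49.5  77.6] r 185.2 phi 153.73 xdir 153.25 zax [ 9.e-04  6.e-04 -1.e+00] F [-0.2 -0.7 -0.2] op 32.0 grip 0.0 q6 -1.15
235 ['52', '52', '56', '58', '59', '59', '57', '58', '53']
243 ['51', '52', '58', '63', '67', '70', '66', '63', '58']
251 ['52', '59', '65', '83', '86', '87', '85', '83', '58']
259 ['52', '83', '89', '93', '94', '95', '93', '93', '88']
267 ['52', '92', '98', '99', '100', '101', '101', '100', '97']
275 ['51', '100', '101', '102', '102', '101', '102', '102', '101']
283 ['97', '101', '102', '101', '101', '102', '102', '102', '101']
291 ['101', '101', '101', '102', '102', '101', '101', '102', '101']
299 ['99', '102', '101', '102', '101', '101', '102', '101', '102']
307 ['16', '102', '101', '102', '102', '102', '101', '101', '101']
315 ['46', '53', '52', '102', '101', '102', '101', '100', '52']
323 ['52', '53', '52', '53', '53', '53', '53', '52', '52']
331 ['53', '55', '56', '53', '53', '220', '52', '55', '56']
101.01564765532166 [-15.34675214 -13.74134376 -25.45930808] [13.05769318 14.5328269  -7.44239018]
```

View pics/w6.png

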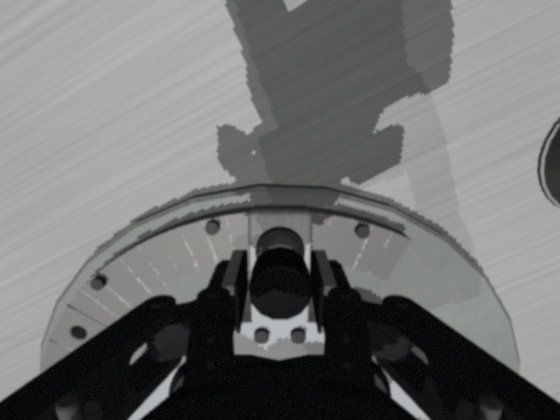

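The knob's top is at 101 mm, which is the home height, and the pin hole is covered at (280,285). The pin is home and the fingers aren't touching. Now to open and lift straight away.

```bash
python3 -m handwheel '[{"tx":0,"ty":0,"tz":0,"roll":0},{"tx":0,"ty":0,"tz":0,"roll":0},{"tx":0,"ty":0,"tz":0,"roll":0},{"tx":0,"ty":0,"tz":0,"roll":0},{"tx":0,"ty":0,"tz":0,"roll":0}]' 60 >/dev/null; python3 chk.py 9
python3 -m handwheel '[{"tx":0,"ty":0,"tz":-5,"roll":0},{"tx":0,"ty":0,"tz":-10,"roll":0},{"tx":0,"ty":0,"tz":-15,"roll":0},{"tx":0,"ty":0,"tz":-20,"roll":0},{"tx":0,"ty":0,"tz":-20,"roll":0},{"tx":0,"ty":0,"tz":-20,"roll":0},{"tx":0,"ty":0,"tz":-15,"roll":0},{"tx":0,"ty":0,"tz":0,"roll":0},{"tx":0,"ty":0,"tz":0,"roll":0},{"tx":0,"ty":0,"tz":0,"roll":0}]' >/dev/null
python3 - <<'E'
from h import *;from station import ctrl,optics
o,R=state();im,d=optics.get_image("wrist");p=optics.camera_params("wrist")
cv2.imwrite("pics/w7.png",im[:,:,::-1])
r=rays(np.stack(np.meshgrid(np.arange(560),np.arange(420)),-1).reshape(-1,2),p)*d.reshape(-1,1)
Pt=(r@p["tool_from_camera"][:3,:3].T+p["tool_from_camera"][:3,3]).reshape(420,560,3)*1e3
zw=o["tool_pos"][2]*1e3-Pt[:,:,2]
m=(np.hypot(Pt[:,:,0],Pt[:,:,1])<22)&(zw>85)&(zw<125);print("knob top z",np.median(zw[m]),m.sum())
E
```

```text
t 15.65 pos [493.6  49.2  77.3] r 185.4 phi 153.86 xdir 153.26 zax [ 1.e-04  0.e+00 -1.e+00] F [-0.5  0.1 -0. ] op 59.9 grip 0.0 q6 -1.15
t 16.48 pos [493.1  49.2 181.7] r 185.8 phi 153.93 xdir 153.26 zax [-9.e-04  0.e+00 -1.e+00] F [-0.3 -0.5 -1. ] op 60.1 grip 0.0 q6 -1.15
knob top z 101.1732495257371 1143
```

View pics/w7.png

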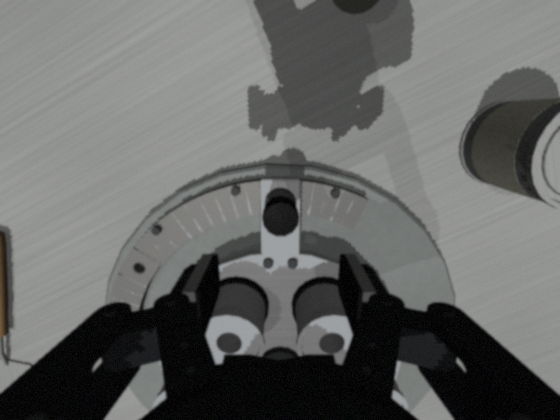

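The gripper is clear, the knob at (281,212) is at home height (101 mm), and the paint can and knife are undisturbed. Handing in.

```bash
python3 -c "
from station import ctrl
print(ctrl.finish_job())"
```

```text
the job is handed in; nothing more can be done
None
```

The table is one station clockwise (about 55°) with the index pin fully home in the next hole and the gripper clear; I handed the job in at about 16.5 s on the robot's clock, with the judge's result not shown.

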